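# Load the coffee grinder's drawer and hold its dial on the third click

### The job

Stand the plain straight steel cup upright in the coffee grinder's open drawer and let go of it, then push the drawer fully shut. Only with the drawer shut, turn the spring-return dial on the grinder clockwise, past its first two clicks to the third, and keep holding it there with the fingers: the program finishes while still holding the dial. Do not push the other things on the worktop about.

Things in the scene. Friction and masses are not known exactly. Their poses are not given: they have to be found in the camera images.
- cup: dosing cup, the task's cup: plain straight-sided open steel cylinder without handle or lid, outside diameter 52 mm, height 70 mm, wall 2 mm, 80 to 170 g. Starts upright on the worktop, right of the grinder (-y); its place is swapped at random with those of the mug and the tin. Origin at the centre of its underside, z up
- grinder: coffee grinder, fixed: aluminium base 220 deep (x) x 240 wide (y) x 105 mm high; on it, back left at (55, 50) mm, a black tower with clear hopper, radius 52 mm, up to 262 mm high. Origin at the centre of its underside, z up, front faces its own -x. Drawer in the left part of the front (centred at y = +45 mm), dial on the top at (-50, -70) mm
- drawer (a joint): opening of the drawer in m along the grinder's -x: 0 = fully shut, 0.12 = fully open; starts at 0.10 to 0.12. Slides with about 1.2 N of friction and light damping, and stays where it is left
- drawer_in (a point): centre of the drawer's inner floor, 14 mm above the worktop, axes as the grinder's. Inside 115 mm long (x) by 110 mm wide (y); side and rear walls 5 mm thick, 30 mm high. Black front panel 12 mm thick, 134 mm wide, its outer face 74 mm to -x of this point, its top 80 mm above this floor. The bay has 81 mm of height over this floor: the cup passes upright
- drawer_lip (a point): middle of the outer edge of the steel pull lip at the top of the drawer's front, 89 mm above the worktop; the lip sticks out 14 mm to the grinder's -x, is 60 mm wide and 8 mm thick. Pushing it or the panel to +x shuts the drawer. Axes as the grinder's
- dial_turn (a joint): angle of the dial in rad, growing clockwise as seen from above: 0 = off (start), clicks at 0.4 (first), 0.8 (second) and 1.2 (third), end stop at 1.3. Its spring returns it to 0 from anywhere when let go, about 0.06 N m at 0 growing to 0.15 N m at 1.2, and each click adds up to 0.05 N m on the way up to it
- dial: the dial: grey disc of 30 mm radius, 8 mm thick, with an upright black grip bar on it, 50 mm long, 14 mm wide, 34 mm high (top 149 mm above the worktop). The bar lies along the dial's own x (along the grinder's x at dial 0; a white line marks its -x end). Origin on the dial's vertical axis at the disc's underside, 107 mm above the worktop
- dial_grip (a point): point on the dial's axis 30 mm above the disc's underside (137 mm above the worktop), where to pinch the bar across its 14 mm width; axes as the dial's, turning with it
- mug: bystander: small white ceramic mug with a handle at its +y, radius 32 mm, height 62 mm; origin at the underside
- tin: bystander: closed steel tin, radius 31 mm, height 114 mm; origin at the underside
- shaker: bystander: small glass shaker with steel cap, radius 19 mm, height 85 mm, in front of the right part of the grinder, beside the open drawer; origin at the underside
- jar: bystander: glass jar with wooden lid, radius 45 mm, height 130 mm, left of the grinder; origin at the underside
- bowl: bystander: white bowl, rim radius 60 mm, height 50 mm, on the left; origin at the underside
- spoon: bystander: wooden spoon lying on the left near the robot; origin at its underside
Mind the look-alikes: they are no part of the job. What is shaped like the cup but green or red is not meant.

How it is judged:
By the outcome, as a careful person would: the job done as asked, in the order asked, and still so for the second after the job is handed in, while the arm keeps its last pose, push and grip.
It also fails if it takes over 69 s, if anything falls off the work surface, if the arm or the gripper's body presses on something with over 40 N, if the wrist force passes 120 N, or if a joint passes its speed limit or range.

### The arm

A 6-joint arm with a two-finger parallel gripper is mounted at the origin on the work surface. World frame = base frame: x ahead of the robot, y to its left, z up, the work surface at z = 0. Lengths are in m, angles in rad, forces in N, time in s.
With the tool pointing down it reaches from about 0.35 to 0.775 m from the base axis. Payload 7.3 kg.
Tool frame: the origin (TCP) lies at the very end of the fingers, on their centre line; the grasp point (between the pads) lies 19 mm behind it; z points along the fingers, y is the direction in which the jaws open and shut (so a half turn about z gives the same grasp; the last joint's range is limited). The gripper opens to 92 mm and grips with 3 to 60 N. Pads are 19 mm wide; open, the fingers measure 130 mm over their backs; the gripper's body (75 mm by 190 mm) begins 47 mm behind the grasp point.
Start: joints at [1.154, 0.342, 1.524, -0, 1.275, -0.146], TCP at [0.14, 0.506, 0.196] pointing down, gripper open.
Joint ranges: [-2.53, 2.53], [-0.77, 2.02], [0.04, 2.7], [-1, 4.14], [0.28, 2.66], [-3.11, 3.11]. Speed limits (rad/s): [2.57, 2.57, 3.14, 3.14, 3.14, 3.14].

### API

Orientations are given as [roll, pitch, yaw] about the fixed x, y, z axes, in that order (R = Rz(yaw) Ry(pitch) Rx(roll)).
In Python, from cell import robot gives the robot as it stands. The module is installed in compiled form; this text tells all that it offers.
- The arm moves only by the tool carry_out, never from a script. Its argument "series" is a list of rows, each an object with "jaw": the opening in per cent of the stroke, from 0 (shut) to 100 (fully open); "travel": the shift along the tool's x, y, z in units of 60 mm (1.0 is 60 mm), a list of three; "twist": the turn about the tool's z in units of 6 degrees (1.0 is 6 degrees). A call has 1 to 8 rows; each row shifts and turns the commanded pose from where the row before left it, along the tool's axes as they then stand; what a row does not reach is not made up. A row lasts 1/8 s, in which the tool goes at most 62.5 mm and 10.7 degrees, less where a joint would pass 70% of its speed; a pose out of reach is approached as far as the arm can. A call is refused whole if a number of a shift passes 1 or a number of a turn 1, either way. A call with a gripper value outside its range is refused whole. The fingers move at their own pace and stop on an object; "squeeze" is the grip in N (left out, the last holds). Time passes only in rows, so rows that do not move let the fingers close. It gives the time, the measured TCP pose, the force and the opening at its end, in the units of the state.
- robot.observe(): the state, without advancing time (a new reading comes with each control period).
- robot.read_camera(name): name is "side" or "top" or "wrist"; returns the picture (400x640x3 uint8, blue, green, red); there is no depth.
- robot.calibration(name): a dict with "intrinsics" (3x3 intrinsics, pixels), "cam_to_world" (4x4, takes a point from camera to world coordinates); the wrist camera has in their place "tool_from_camera" (4x4, takes a point from camera to tool coordinates, whose origin is the TCP and whose axes are the flange's). Camera axes: x right, y up, looking along -z (the intrinsics and any distortion apply to the point x, -y, -z); pixel columns grow to the right and rows downward; lengths in m; the calibration is good to about 2 mm. A picture is of the moment at which its call begins: read the wrist's pose just before it. calibration takes no time and is no camera call.
- robot.hand_in(): hands the job in, once; it reports no verdict.
Trained networks look in the newest picture that a camera, given by its name, has taken for a name from the list of things; names that differ only in an ending like _2 or _b are one class to them, and where a whole thing is asked for, a point or a joint stands for the part that bears it (a point fixed in the world has none). Each returns a list of dicts, best first, with "score" (0 to 1); they miss things now and then, are a little off and sometimes report something else, mostly with a low value. They report only what shows in the picture. A call takes as long as a camera call. They do not tell look-alikes from the thing itself.
- robot.regions_of(camera, query): "pixels" (400x640 bool, what is visible of it) and "xy" ([column, row] in pixels, amid what is visible of it).
The state is a dict: "time": time; "qpos": joint angles; "qvel": joint speeds; "joint_efforts": joint torques, N m; "tool_pos": TCP position; "tool_rot": TCP orientation; "contact_force": force on the tool from outside, world axes, zero at the start; "torque": the same for the moment, N m; "opening": finger opening in m.
Only numpy, scipy, OpenCV 4.12 (cv2) and the standard library are available. Lean on these libraries where they do the work, as an engineer would, in place of code of your own. Each camera call takes 0.05 s, during which the arm holds its last target. There are 200 camera calls.

## Working session

There is one attempt and no reset: what is moved stays moved. The work goes in short steps, Python scripts to look and compute and a tool call to move; the robot and the scene stay as the last step left them, time stands still between calls to the robot, and variables do not carry over. Pictures are saved under pics/ and viewed, about 8 in all and at most 12, crops included, and the job is handed in when it is done.

Besides the shell and the picture viewer there is one more tool, called after ">>>" as a command line: name --argument value ..., lists and objects as JSON in quotes. carry_out: Moves the arm, as the interface text tells. Its arguments: {"type":"object","properties":{"series":{"type":"array"},"squeeze":{"type":"number"}},"required":["series"]}

```bash
mkdir -p pics; python3 - <<'E'
from cell import robot
import cv2, numpy as np
np.set_printoptions(precision=4,suppress=True)
s=robot.observe(); print({k:np.round(v,3) for k,v in s.items()})
for c in("top","side"):
    im=robot.read_camera(c); cv2.imwrite(f"pics/{c}0.png",im)
    k=robot.calibration(c); print(c,k)
    for q in("cup","grinder","dial","drawer_lip","mug","tin","shaker","jar"):
        print(c,q,[(round(r["score"],2),np.round(r["xy"])) for r in robot.regions_of(c,q)[:3]])
print(robot.calibration("wrist"))
E
```

```text
{'time': np.float64(0.0), 'qpos': array([ 1.154,  0.343,  1.525,  0.   ,  1.275, -0.146]), 'qvel': array([-0.   ,  0.001, -0.001,  0.   ,  0.001,  0.   ]), 'joint_efforts': array([ -0.001, -43.125, -24.422,   0.072,   0.056,  -0.   ]), 'tool_pos': array([0.14 , 0.505, 0.195]), 'tool_rot': array([-3.14 , -0.   ,  2.871]), 'contact_force': array([ 0.012, -0.56 , -0.365]), 'torque': array([-0.   , -0.002, -0.05 ]), 'opening': np.float64(0.092)}
top {'intrinsics': array([[506.8024,   0.    , 320.7103],
       [  0.    , 506.8024, 196.18  ],
       [  0.    ,   0.    ,   1.    ]]), 'cam_to_world': array([[ 0.0287,  0.9879, -0.1521,  0.2727],
       [-0.9995,  0.0309,  0.012 ,  0.0185],
       [ 0.0165,  0.1517,  0.9883,  1.6404],
       [ 0.    ,  0.    ,  0.    ,  1.    ]])}
top cup [(0.86, array([419., 246.])), (0.84, array([458., 186.])), (0.81, array([435., 220.]))]
top grinder [(0.77, array([311., 147.]))]
top dial [(0.84, array([342., 145.]))]
top drawer_lip [(0.92, array([304., 193.]))]
top mug [(0.68, array([380., 213.])), (0.46, array([340., 148.]))]
top tin [(0.67, array([416., 
[... 561 characters left out ...]
er [(0.94, array([384., 202.]))]
side dial [(0.62, array([378., 208.])), (0.57, array([327., 331.])), (0.37, array([249., 168.]))]
side drawer_lip [(0.91, array([325., 210.]))]
side mug [(0.81, array([321., 273.]))]
side tin [(0.77, array([389., 293.]))]
side shaker [(0.56, array([329., 236.])), (0.19, array([386., 291.]))]
side jar [(0.65, array([332., 130.]))]
{'intrinsics': array([[357.7579,   0.    , 320.7439],
       [  0.    , 357.7579, 197.2252],
       [  0.    ,   0.    ,   1.    ]]), 'tool_from_camera': array([[ 0.0003,  0.9678,  0.2516,  0.0669],
       [ 1.    , -0.0003,  0.0002, -0.    ],
       [ 0.0003,  0.2516, -0.9678, -0.1897],
       [ 0.    ,  0.    ,  0.    ,  1.    ]])}
```

```bash
python3 - <<'E'
import cv2
a=cv2.imread("pics/top0.png")[90:290,140:490]; cv2.imwrite("pics/a.png",cv2.resize(a,(788,450),interpolation=cv2.INTER_CUBIC))
E
```

```text
(no output)
```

View pics/a.png

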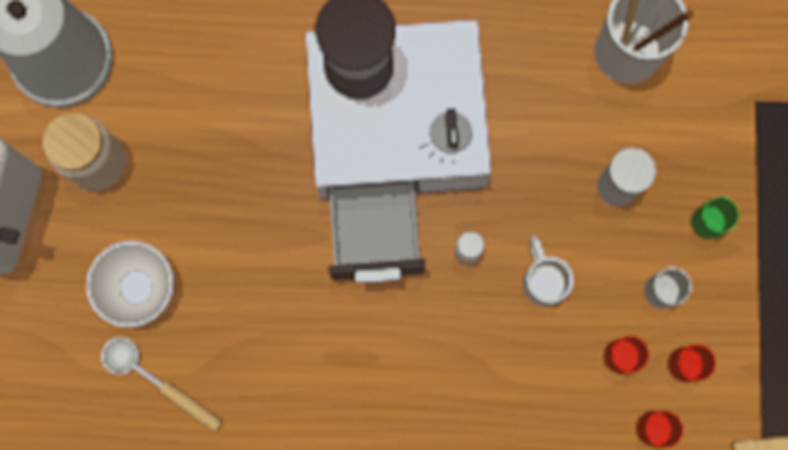

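View pics/side0.png

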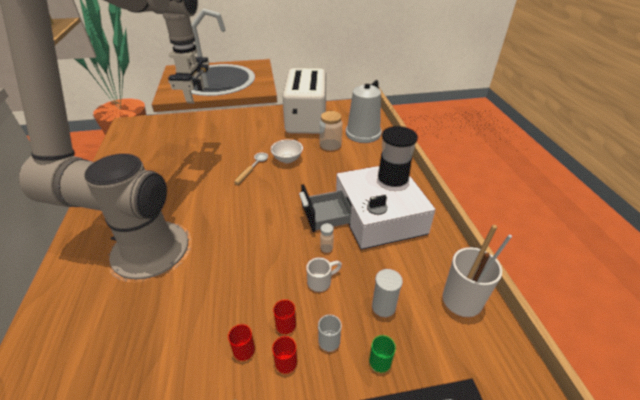

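The steel cup is at crop (668,287), which is about (437,217) in the top picture and (329,333) in the side picture. The red and green look-alikes stand around it. The drawer is open and the shaker is close to its right side.

```bash
cat >h.py <<'E'
from cell import robot
import numpy as np, cv2
from scipy.optimize import least_squares
from scipy.spatial.transform import Rotation as R
np.set_printoptions(precision=4,suppress=True)
def cam(c,pose=None):
    k=robot.calibration(c); K=k["intrinsics"]
    if c=="wrist":
        s=pose or robot.observe(); T=np.eye(4); T[:3,:3]=R.from_euler("xyz",s["tool_rot"]).as_matrix(); T[:3,3]=s["tool_pos"]
        return K,T@k["tool_from_camera"]
    return K,k["cam_to_world"]
def proj(kt,P):
    K,T=kt; p=(np.atleast_2d(P)-T[:3,3])@T[:3,:3]*[1,-1,-1]; p=p@K.T; return p[:,:2]/p[:,2:]
def atz(kt,uv,z):
    K,T=kt; uv=np.atleast_2d(uv); d=np.c_[uv,np.ones(len(uv))]@np.linalg.inv(K).T*[1,-1,-1]@T[:3,:3].T
    return T[:3,3]+d*((z-T[2,3])/d[:,2])[:,None]
def cyl(kt,x,y,r,h):
    a=np.linspace(0,2*np.pi,72); c=np.c_[x+r*np.cos(a),y+r*np.sin(a)]
    p=np.r_[proj(kt,np.c_[c,0*a]),proj(kt,np.c_[c,0*a+h])].astype(np.float32)
    return cv2.convexHull(p)[:,0]
def mcent(p):
    m=cv2.moments(p.astype(np.float32)); return np.array([m["m10"],m["m01"]])/m["m00"]
def fitcyl(masks,r,h,x0):  # masks: list of (kt,mask); match centroid
    cs=[(kt,np.argwhere(m).mean(0)[::-1]) for kt,m in masks]
    f=lambda v:np.concatenate([mcent(cyl(kt,*v,r,h))-c for kt,c in cs])
    o=least_squares(f,x0); return o.x,o.fun
E
python3 - <<'E'
from h import *
kt,ks=cam("top"),cam("side")
robot.read_camera("top"); robot.read_camera("side")
for q,r,h,pt,ps in(("cup",.026,.07,(437,218),(329,333)),("mug",.032,.062,(382,213),(321,273)),("tin",.031,.114,(416,169),(389,293)),("shaker",.019,.085,(348,200),(329,236))):
    ms=[]
    for c,k,p in(("top",kt,pt),("side",ks,ps)):
        b=[d for d in robot.regions_of(c,q) if np.hypot(*(np.array(d["xy"])-p))<10]
        if b: ms.append((k,b[0]["pixels"])); print(q,c,b[0]["pixels"].sum(),cv2.contourArea(cyl(k,*atz(k,[p],h/2)[0,:2],r,h)))
    for m in ms: print(fitcyl([m],r,h,atz(kt,[pt],h/2)[0,:2]))
crop=np.array([[306,32],[478,21],[489,177],[317,187]])/2.25+[140,90]
print("corners",atz(kt,crop,.105))
out={}
for c,k in(("top",kt),("side",ks)):
    for q in("drawer_lip","dial","drawer_in"):
        for d in robot.regions_of(c,q)[:1]: print(c,q,d["score"],d["xy"],np.argwhere(d["pixels"]).mean(0)[::-1],d["pixels"].sum(),atz(k,[d["xy"]],{"drawer_lip":.089,"dial":.115,"drawer_in":.05}[q]))
E
```

```text
cup top 321 302.07740656728856
cup side 674 740.3026583138853
(array([ 0.4601, -0.3697]), array([-0., -0.]))
(array([ 0.462 , -0.3703]), array([ 0., -0.]))
mug top 386 381.33126633497886
mug side 797 726.546668352792
(array([ 0.4677, -0.1985]), array([0., 0.]))
(array([ 0.4727, -0.1995]), array([-0., -0.]))
tin top 476 489.82940152147785
tin side 1111 1168.159939531237
(array([ 0.6134, -0.3055]), array([ 0., -0.]))
(array([ 0.6162, -0.3052]), array([-0.,  0.]))
shaker top 155 161.39293294260278
shaker side 330 370.28804460004903
(array([ 0.5069, -0.0857]), array([-0., -0.]))
(array([ 0.5096, -0.0888]), array([0., 0.]))
corners [[ 0.7974  0.149   0.105 ]
 [ 0.8217 -0.0915  0.105 ]
 [ 0.5986 -0.1109  0.105 ]
 [ 0.5771  0.1247  0.105 ]]
top drawer_lip 0.7 [303.5, 191.9] [305.4525 193.0447] 1589 [[0.5232 0.0534 0.089 ]]
top dial 0.74 [338.9, 146.4] [339.7003 148.4332] 307 [[ 0.6649 -0.0518  0.115 ]]
top drawer_in 0.92 [304.7, 194.1] [305.8124 192.8327] 1674 [[0.5225 0.0502 0.05  ]]
side drawer_lip 0.51 [380.0, 203.6] [377.7767 204.5987] 309 [[ 0.6823 -0.0239  0.089 ]]
side dial 0.67 [380.2, 207.7] [377.6812 203.9536] 345 [[ 0.6666 -0.0682  0.115 ]]
side drawer_in 0.76 [325.7, 207.6] [325.6087 208.1713] 1582 [[0.5285 0.0292 0.05  ]]
```

>>> carry_out --series '[{"jaw": 100, "travel": [-0.6, -0.45, 0], "twist": -1}, {"jaw": 100, "travel": [-0.6, -0.45, 0], "twist": -1}, {"jaw": 100, "travel": [-0.6, -0.45, 0], "twist": -1}, {"jaw": 100, "travel": [-0.6, -0.5, 0], "twist": -0.5}, {"jaw": 100, "travel": [-0.6, -0.5, 0], "twist": 0}, {"jaw": 100, "travel": [-0.6, -0.5, 0], "twist": 0}, {"jaw": 100, "travel": [-0.6, -0.6, 0], "twist": 0}, {"jaw": 100, "travel": [-0.5, -0.6, 0], "twist": 0}]' --squeeze 15

```text
time: 2.7
tool_pos: [0.4218, 0.2607, 0.1956]
tool_rot: [3.141, 0.0, -3.046]
contact_force: [1.0, 0.7, -0.2]
opening: 0.0919
```

>>> carry_out --series '[{"jaw": 100, "travel": [0, -0.9, 0], "twist": 0}, {"jaw": 100, "travel": [0, -0.9, 0], "twist": 0}, {"jaw": 100, "travel": [0, -0.9, 0], "twist": 0}, {"jaw": 100, "travel": [0, -0.9, 0], "twist": 0}, {"jaw": 100, "travel": [0, -0.6, 0], "twist": 0}, {"jaw": 100, "travel": [0, 0, 0], "twist": 0}]'

```text
time: 3.45
tool_pos: [0.4448, 0.009, 0.1956]
tool_rot: [-3.141, 0.0, -3.05]
contact_force: [0.1, 0.0, 0.1]
opening: 0.0914
```

```bash
python3 - <<'E'
from h import *
s=robot.observe(); print(s["tool_pos"],s["tool_rot"])
im=robot.read_camera("wrist"); cv2.imwrite("pics/w1.png",im); np.savez("w1.npz",p=s["tool_pos"],r=s["tool_rot"])
k=cam("wrist",s)
for q,z in(("dial",.125),("drawer_lip",.089),("drawer_in",.05)):
    for d in robot.regions_of("wrist",q)[:1]: print(q,d["score"],d["xy"],atz(k,[d["xy"]],z))
E
```

```text
[0.4448 0.009  0.1956] [-3.1413  0.0003 -3.0498]
drawer_lip 0.75 [337.7, 255.4] [[0.5069 0.0297 0.089 ]]
drawer_in 0.79 [351.2, 236.9] [[0.5029 0.0446 0.05  ]]
```

View pics/w1.png

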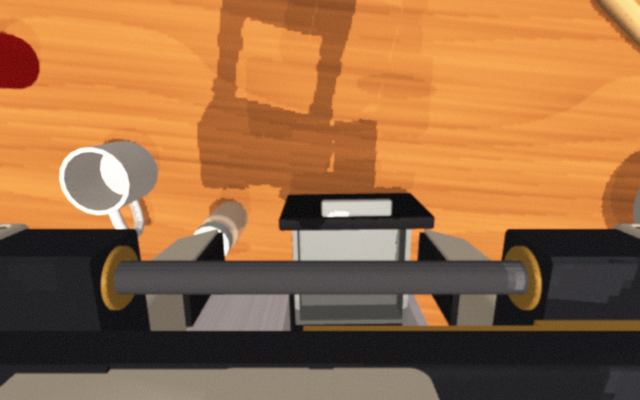

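```bash
python3 - <<'E'
from h import *
d=np.load("w1.npz"); k=cam("wrist",{"tool_pos":d["p"],"tool_rot":d["r"]})
print(atz(k,[[322,200],[391,200],[322,216],[391,215]],.093)); print(atz(k,[[278,228],[432,221]],.094))
print(atz(k,[[297,320],[405,318]],.044))
print(proj(k,[.461,-.37,.035]))
im=cv2.imread("pics/w1.png")[185:335,260:450]; cv2.imwrite("pics/b.png",cv2.resize(im,None,fx=4,fy=4,interpolation=cv2.INTER_CUBIC))
E
```

```text
[[0.4561 0.0109 0.093 ]
 [0.4508 0.069  0.093 ]
 [0.4702 0.0122 0.093 ]
 [0.4639 0.0708 0.093 ]]
[[ 0.4842 -0.0246  0.094 ]
 [ 0.4657  0.1063  0.094 ]]
[[ 0.6056 -0.0023  0.044 ]
 [ 0.5924  0.1137  0.044 ]]
[[-64.5855 154.9706]]
```

View pics/b.png

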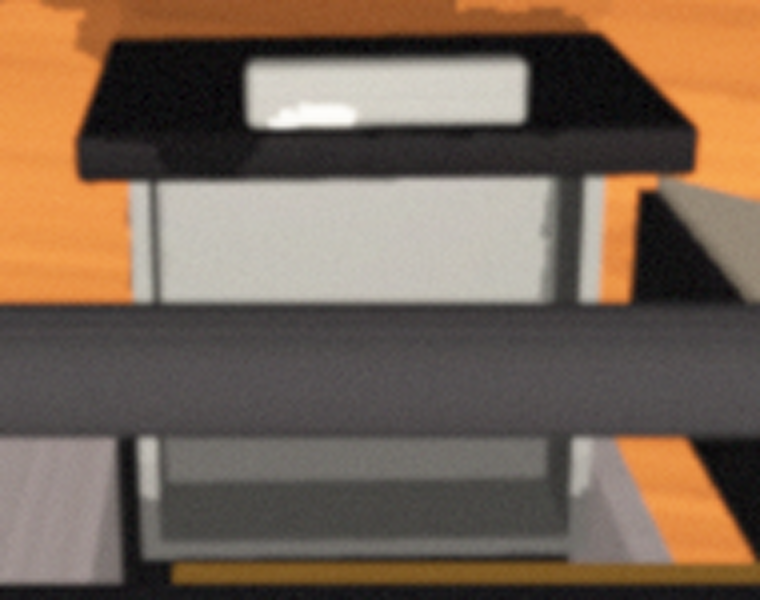

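>>> carry_out --series '[{"jaw": 100, "travel": [-0.2, -0.9, 0], "twist": 0}, {"jaw": 100, "travel": [0, -0.9, 0], "twist": 0}, {"jaw": 100, "travel": [0, -0.9, 0], "twist": 0}, {"jaw": 100, "travel": [0, -0.9, 0], "twist": 0}, {"jaw": 100, "travel": [0, -0.9, 0], "twist": 0}, {"jaw": 100, "travel": [0, -0.9, 0], "twist": 0}, {"jaw": 100, "travel": [0, -0.9, 0], "twist": 0}, {"jaw": 100, "travel": [0, 0, 0], "twist": 0}]'

```text
time: 4.65
tool_pos: [0.4929, -0.3662, 0.1943]
tool_rot: [3.141, -0.001, -3.048]
contact_force: [-1.1, 0.3, 0.1]
opening: 0.0916
```

```bash
python3 - <<'E'
from h import *
s=robot.observe(); print(s["tool_pos"],s["tool_rot"])
im=robot.read_camera("wrist"); cv2.imwrite("pics/w2.png",im)
k=cam("wrist",s)
print("expect",proj(k,[.461,-.37,.035]))
for d in robot.regions_of("wrist","cup")[:5]:
    m=d["pixels"]; print(d["score"],d["xy"],m.sum(),fitcyl([(k,m)],.026,.07,[.461,-.37])[0],cv2.mean(im,m.astype(np.uint8))[:3])
E
```

```text
[ 0.4929 -0.3662  0.1943] [ 3.1415 -0.0006 -3.0478]
expect [[320.1837 141.5352]]
0.96 [318.2, 146.4] 2754 [ 0.4617 -0.3697] (183.9960058097313, 191.5214233841685, 195.46259985475672)
0.93 [249.1, 233.0] 2406 [ 0.558  -0.4342] (50.17788861180382, 125.78304239401497, 36.01828761429759)
0.85 [294.7, 27.0] 3010 [ 0.3641 -0.4023] (31.243189368770764, 36.80431893687708, 201.18006644518275)
0.74 [397.7, 40.6] 4180 [ 0.3658 -0.3113] (20.76267942583732, 24.80622009569378, 170.61363636363637)
```

View pics/w2.png

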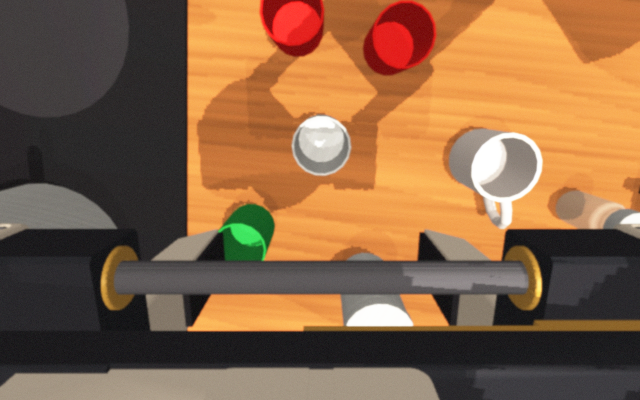

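The wrist picture shows the steel cup at (320,145). The fit puts it at (0.4615, -0.370), which agrees with the other cameras.

>>> carry_out --series '[{"jaw": 100, "travel": [0.53, -0.01, 0], "twist": 0}, {"jaw": 100, "travel": [0, 0, 0.9], "twist": 0}, {"jaw": 100, "travel": [0, 0, 0.9], "twist": 0}, {"jaw": 100, "travel": [0, 0, 0.6], "twist": 0}, {"jaw": 100, "travel": [0, 0, 0.25], "twist": 0}, {"jaw": 100, "travel": [0, 0, 0], "twist": 0}]'

```text
time: 5.5
tool_pos: [0.4614, -0.3665, 0.0366]
tool_rot: [3.141, -0.0, -3.044]
contact_force: [-0.0, -0.9, -0.0]
opening: 0.0919
```

>>> carry_out --series '[{"jaw": 100, "travel": [0, -0.06, 0], "twist": 0}, {"jaw": 40, "travel": [0, 0, 0], "twist": 0}, {"jaw": 40, "travel": [0, 0, 0], "twist": 0}, {"jaw": 40, "travel": [0, 0, 0], "twist": 0}, {"jaw": 40, "travel": [0, 0, 0], "twist": 0}, {"jaw": 40, "travel": [0, 0, 0], "twist": 0}, {"jaw": 40, "travel": [0, 0, 0], "twist": 0}]' --squeeze 15

```text
time: 6.38
tool_pos: [0.4613, -0.3711, 0.0365]
tool_rot: [3.141, -0.0, -3.046]
contact_force: [-0.3, 1.2, 1.0]
opening: 0.0503
```

>>> carry_out --series '[{"jaw": 40, "travel": [0, 0, -0.8], "twist": 0}, {"jaw": 40, "travel": [0, 0, -0.8], "twist": 0}, {"jaw": 40, "travel": [0, 0, -0.8], "twist": 0}, {"jaw": 40, "travel": [-0.2, 0.8, 0], "twist": 0}, {"jaw": 40, "travel": [-0.2, 0.8, 0], "twist": 0}, {"jaw": 40, "travel": [-0.2, 0.8, 0], "twist": 0}, {"jaw": 40, "travel": [-0.2, 0.8, 0], "twist": 0}, {"jaw": 40, "travel": [-0.2, 0.8, 0], "twist": 0}]'

```text
time: 7.38
tool_pos: [0.4981, -0.1252, 0.1804]
tool_rot: [-3.142, 0.0, -3.046]
contact_force: [0.0, 0.2, -1.5]
opening: 0.0503
```

>>> carry_out --series '[{"jaw": 40, "travel": [-0.25, 0.7, 0], "twist": 0}, {"jaw": 40, "travel": [-0.25, 0.7, 0], "twist": 0}, {"jaw": 40, "travel": [-0.25, 0.7, 0], "twist": 0}, {"jaw": 40, "travel": [-0.25, 0.7, 0], "twist": 0}, {"jaw": 40, "travel": [0, 0, 0], "twist": 0}]'

```text
time: 8.0
tool_pos: [0.542, 0.0489, 0.1802]
tool_rot: [3.141, -0.0, -3.042]
contact_force: [-0.0, -0.4, -1.3]
opening: 0.0507
```

```bash
python3 - <<'E'
from h import *
s=robot.observe(); print(s["tool_pos"],s["tool_rot"],s["opening"])
a=robot.read_camera("side")[150:260,270:450]; b=robot.read_camera("wrist")
cv2.imwrite("pics/c.png",np.vstack([cv2.resize(a,(540,330)),cv2.resize(b[180:340],(540,220))]))
E
```

```text
[0.542  0.0489 0.1802] [ 3.1411 -0.     -3.0418] 0.050654582920056375
```

View pics/c.png

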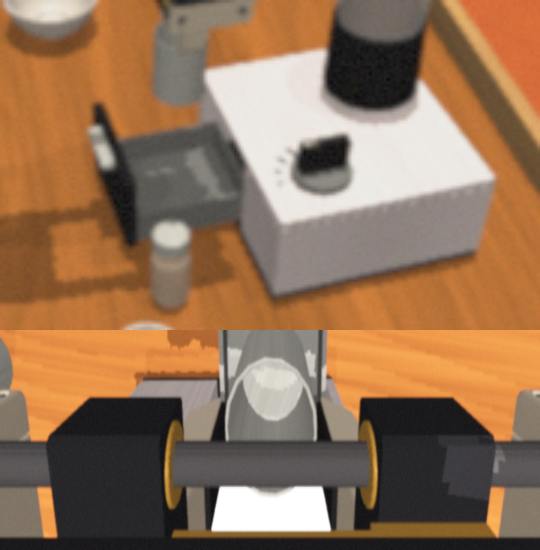

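The cup is held upright above the drawer, so I'm lowering it.

>>> carry_out --series '[{"jaw": 40, "travel": [0, 0, 0.7], "twist": 0}, {"jaw": 40, "travel": [0, 0, 0.7], "twist": 0}, {"jaw": 40, "travel": [0, 0, 0.4], "twist": 0}, {"jaw": 40, "travel": [0, 0, 0.25], "twist": 0}, {"jaw": 40, "travel": [0, 0, 0.05], "twist": 0}, {"jaw": 40, "travel": [0, 0, 0.03], "twist": 0}, {"jaw": 40, "travel": [0, 0, 0], "twist": 0}]'

```text
time: 8.98
tool_pos: [0.5424, 0.0462, 0.0535]
tool_rot: [-3.141, 0.002, -3.046]
contact_force: [-0.6, 0.6, -0.5]
opening: 0.0503
```

>>> carry_out --series '[{"jaw": 40, "travel": [0, 0, 0.03], "twist": 0}, {"jaw": 40, "travel": [0, 0, 0], "twist": 0}, {"jaw": 40, "travel": [0, 0, 0], "twist": 0}]'

```text
time: 9.35
tool_pos: [0.5419, 0.0464, 0.051]
tool_rot: [3.142, 0.0, -3.046]
contact_force: [-0.0, 0.6, -0.2]
opening: 0.0503
```

>>> carry_out --series '[{"jaw": 40, "travel": [0, 0, 0.02], "twist": 0}, {"jaw": 40, "travel": [0, 0, 0], "twist": 0}, {"jaw": 40, "travel": [0, 0, 0], "twist": 0}]'

```text
time: 9.72
tool_pos: [0.5423, 0.0465, 0.0503]
tool_rot: [3.141, 0.001, -3.046]
contact_force: [-1.6, 1.2, 5.0]
opening: 0.0503
```

>>> carry_out --series '[{"jaw": 80, "travel": [0, 0, 0], "twist": 0}, {"jaw": 80, "travel": [0, 0, 0], "twist": 0}, {"jaw": 80, "travel": [0, 0, 0], "twist": 0}, {"jaw": 80, "travel": [0, 0, -0.2], "twist": 0}, {"jaw": 80, "travel": [0, 0, -0.5], "twist": 0}, {"jaw": 80, "travel": [0, 0, -0.8], "twist": 0}, {"jaw": 80, "travel": [0, 0, -0.8], "twist": 0}, {"jaw": 0, "travel": [0, 0, 0], "twist": 0}]'

```text
time: 10.72
tool_pos: [0.5442, 0.0462, 0.1926]
tool_rot: [-3.14, 0.009, -3.046]
contact_force: [-0.1, 0.2, 0.5]
opening: 0.067
```

>>> carry_out --series '[{"jaw": 0, "travel": [0.8, 0, 0], "twist": 0}, {"jaw": 0, "travel": [0.8, 0, 0], "twist": 0}, {"jaw": 0, "travel": [0.6, 0, 0], "twist": 0}, {"jaw": 0, "travel": [0, 0, 0.8], "twist": 0}, {"jaw": 0, "travel": [0, 0, 0.8], "twist": 0}, {"jaw": 0, "travel": [0, 0, 0.4], "twist": 0}, {"jaw": 0, "travel": [0, 0, 0], "twist": 0}]'

```text
time: 11.6
tool_pos: [0.4085, 0.0339, 0.0662]
tool_rot: [3.141, -0.005, -3.046]
contact_force: [0.1, 0.4, 0.3]
opening: 0.0015
```

```bash
python3 - <<'E'
from h import *
s=robot.observe(); print(s["tool_pos"],s["tool_rot"],s["opening"])
a=robot.read_camera("side")[150:260,270:450]; b=robot.read_camera("top")[120:220,260:380]
cv2.imwrite("pics/d.png",np.hstack([cv2.resize(a,(460,300)),cv2.resize(b,(340,300))]))
E
```

```text
[0.4085 0.0339 0.0662] [ 3.1405 -0.0049 -3.0459] 0.0015160508827000716
```

View pics/d.png

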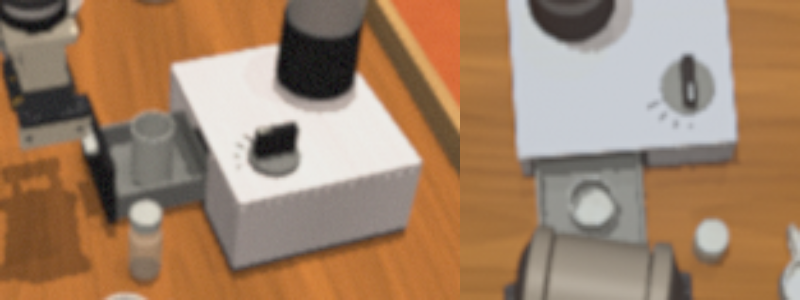

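The cup stands upright in the drawer and the fingers are in front of the lip. I'm starting the push.

>>> carry_out --series '[{"jaw": 0, "travel": [-0.4, 0, 0], "twist": 0}, {"jaw": 0, "travel": [-0.15, 0, 0], "twist": 0}, {"jaw": 0, "travel": [-0.15, 0, 0], "twist": 0}, {"jaw": 0, "travel": [-0.2, 0, 0], "twist": 0}, {"jaw": 0, "travel": [-0.2, 0, 0], "twist": 0}, {"jaw": 0, "travel": [-0.2, 0, 0], "twist": 0}, {"jaw": 0, "travel": [-0.2, 0, 0], "twist": 0}, {"jaw": 0, "travel": [-0.2, 0, 0], "twist": 0}]'

```text
time: 12.7
tool_pos: [0.5127, 0.0435, 0.0676]
tool_rot: [3.141, -0.0, -3.046]
contact_force: [0.6, 0.3, -0.7]
opening: 0.0003
```

>>> carry_out --series '[{"jaw": 0, "travel": [-0.2, 0, 0], "twist": 0}, {"jaw": 0, "travel": [-0.2, 0, 0], "twist": 0}, {"jaw": 0, "travel": [-0.1, 0, 0], "twist": 0}, {"jaw": 0, "travel": [-0.05, 0, 0], "twist": 0}, {"jaw": 0, "travel": [-0.05, 0, 0], "twist": 0}, {"jaw": 0, "travel": [-0.05, 0, 0], "twist": 0}]'

```text
time: 13.45
tool_pos: [0.5508, 0.0472, 0.0678]
tool_rot: [3.141, -0.0, -3.046]
contact_force: [-0.2, 0.1, 0.1]
opening: 0.0002
```

>>> carry_out --series '[{"jaw": 0, "travel": [-0.04, 0, 0], "twist": 0}, {"jaw": 0, "travel": [-0.04, 0, 0], "twist": 0}, {"jaw": 0, "travel": [0, 0, 0], "twist": 0}]'

```text
time: 13.82
tool_pos: [0.5557, 0.0476, 0.0677]
tool_rot: [3.142, 0.0, -3.046]
contact_force: [0.2, 0.3, -0.7]
opening: 0.0001
```

```bash
python3 - <<'E'
from h import *
s=robot.observe(); print(s["tool_pos"],s["contact_force"])
a=robot.read_camera("side")[150:260,270:450]; b=robot.read_camera("wrist")[180:340,200:460]
cv2.imwrite("pics/e.png",np.hstack([cv2.resize(a,(420,300)),cv2.resize(b,(380,300))]))
E
```

```text
[0.5557 0.0476 0.0677] [ 0.1798  0.322  -0.6939]
```

View pics/e.png

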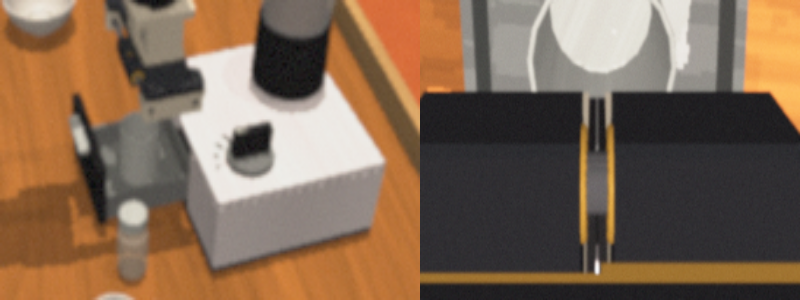

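```bash
python3 - <<'E'
from h import *
ks=cam("side"); sc=np.array([420/180,300/110])
f=lambda P:((proj(ks,P)-[270,150])*sc)
print("tcp",f([[.5557,.0476,.0677]]),"cup base/top",f([[.542,.0465,.014],[.542,.0465,.084]]),"lip",f([[.4534,.04,.089]]))
k=cam("wrist"); g=lambda P:((proj(k,P)-[200,180])*[380/260,300/160])
print("wrist tcp",g([[.5557,.0476,.0677]]),"cup rim",g([[.542,.0465,.084],[.542-.026,.0465,.084]]))
a=robot.read_camera("side")[110:250,270:450]; cv2.imwrite("pics/f.png",cv2.resize(a,(760,590),interpolation=cv2.INTER_CUBIC))
E
```

```text
tcp [[147.5911 132.0278]] cup base/top [[137.147  168.5998]
 [137.7941 123.1493]] lip [[ 71.4495 132.7114]]
wrist tcp [[176.7634  90.1335]] cup rim [[177.3989  62.2137]
 [184.8875 -32.8014]]
```

View pics/f.png

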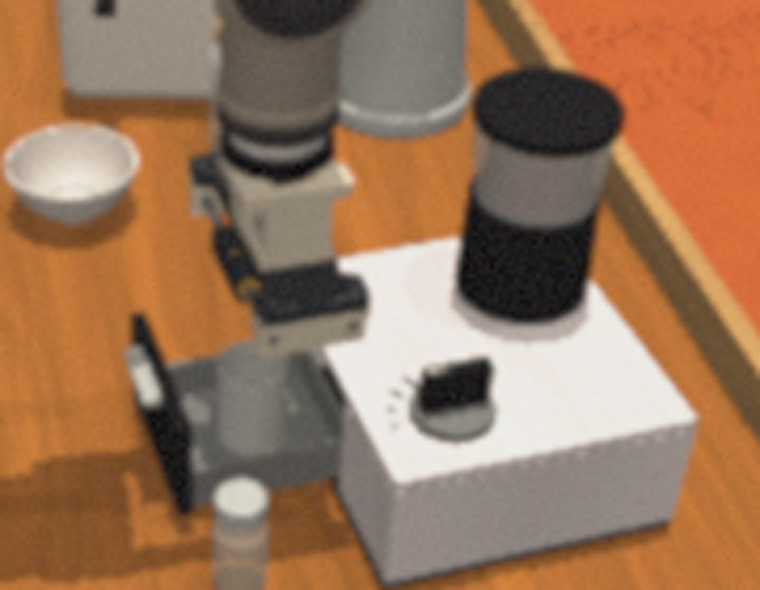

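```bash
python3 - <<'E'
from h import *
ks=cam("side"); s=robot.observe(); print(s["tool_pos"],s["qpos"],s["contact_force"],s["torque"],s["joint_efforts"])
now=robot.read_camera("side"); cv2.imwrite("pics/g_side.png",now); old=cv2.imread("pics/side0.png")
c=proj(ks,[.47,.04,.07])[0].astype(int); print("panel px",c)
t=old[c[1]-18:c[1]+18,c[0]-10:c[0]+10]; r=cv2.matchTemplate(now[c[1]-50:c[1]+50,c[0]-40:c[0]+90],t,cv2.TM_CCOEFF_NORMED)
_,v,_,p=cv2.minMaxLoc(r); print("match",v,np.array(p)-[30,32])
for d in robot.regions_of("side","cup"):
    print(d["score"],d["xy"],d["pixels"].sum())
print("cup expected px",proj(ks,[[.542,.0465,.049]]))
for x in(.4534,.48,.51,.56): print(x,proj(ks,[[x,.04+.093*(x-.4534),.089]]))
for q in("drawer_in","drawer_lip"):
  for d in robot.regions_of("side",q)[:2]:
    ys,xs=np.where(d["pixels"]); print(q,d["score"],d["xy"],len(xs),xs.min(),xs.max(),ys.min(),ys.max())
E
```

```text
[0.5555 0.0477 0.0677] [-0.0519  0.5312  1.604   0.0001  1.0064 -1.7185] [ 0.1621  0.0844 -0.167 ] [ 0.0594 -0.0022 -0.0172] [ -0.0002 -48.817  -20.6883  -0.0405   0.0729   0.    ]
panel px [306 202]
match 0.9689384698867798 [0 0]
0.84 [284.2, 356.3] 811
0.82 [282.2, 320.2] 718
0.73 [381.1, 352.3] 754
0.7 [242.3, 343.4] 780
0.65 [328.2, 202.1] 370
cup expected px [[328.9132 203.6526]]
0.4534 [[300.6212 198.6609]]
0.48 [[309.2282 197.1091]]
0.51 [[318.8349 195.3771]]
0.56 [[334.6139 192.5322]]
drawer_in 0.77 [319.4, 207.1] 1123 300 351 184 231
drawer_lip 0.81 [317.4, 210.1] 1113 300 350 184 231
```

```bash
python3 - <<'E'
from h import *
s=robot.observe(); w=robot.read_camera("wrist"); k=cam("wrist",s); ks=cam("side"); sd=cv2.imread("pics/g_side.png")
a=np.linspace(0,2*np.pi,60)
def draw(im,kt,P,c,o,f):
    p=((proj(kt,P)-o)*f).astype(np.int32); cv2.polylines(im,[p],False,c,1)
Rm=R.from_euler("xyz",s["tool_rot"]).as_matrix(); tp=lambda L:np.array(L)@Rm.T+s["tool_pos"]
rim=np.c_[.542+.026*np.cos(a),.0465+.026*np.sin(a),.084+0*a]
lip=np.array([.4534,.04,.093])+np.array([[0,.03],[0,-.03],[.014,-.03],[.014,.03],[0,.03]])@np.array([[.9957,.093,0],[-.093,.9957,0]])
fin=tp([[.0095,-.019,0],[.0095,.019,0],[-.0095,.019,0],[-.0095,-.019,0],[.0095,-.019,0],[.0095,-.019,-.066]])
body=tp([[.0375,-.095,-.066],[.0375,.095,-.066],[-.0375,.095,-.066],[-.0375,-.095,-.066],[.0375,-.095,-.066]])
A=cv2.resize(w[:,160:480],(480,600)); B=cv2.resize(sd[130:250,290:354],(320,600),interpolation=cv2.INTER_CUBIC)
for P,c in((rim,(255,0,0)),(lip,(255,0,255)),(fin,(0,255,0)),(body,(0,255,255))):
    draw(A,k,P,c,[160,0],1.5); draw(B,ks,P,c,[290,130],5)
cv2.imwrite("pics/h.png",np.hstack([A,B]))
for d in robot.regions_of("wrist","drawer_lip")[:1]:
    ys,xs=np.where(d["pixels"]); print(d["score"],xs.min(),xs.max(),ys.min(),ys.max())
for d in robot.regions_of("wrist","cup")[:1]:
    ys,xs=np.where(d["pixels"]); print(d["score"],xs.min(),xs.max(),ys.min(),ys.max())
E
```

```text
0.81 172 480 19 228
0.65 274 374 148 231
```

View pics/h.png

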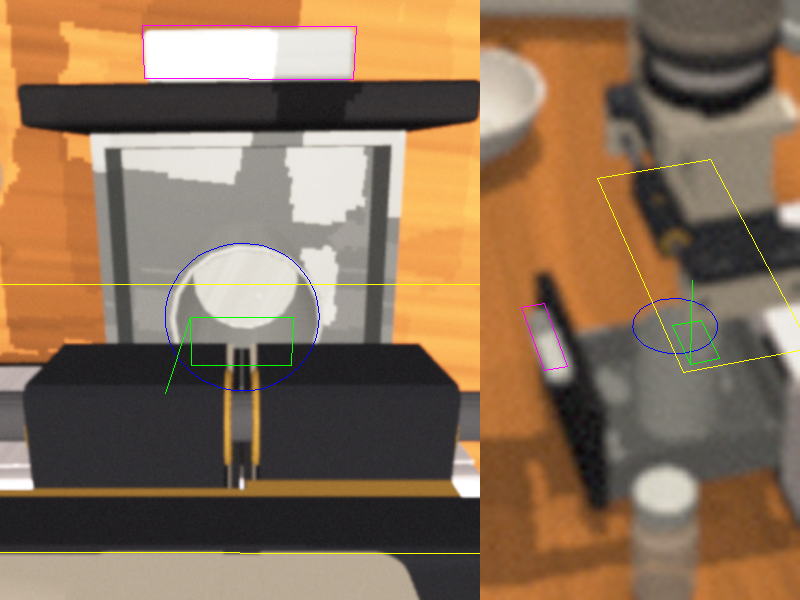

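The wrist overlay shows the tool pose is right, since the lip matches. But the real fingertips sit about 30 mm above the reported TCP, so they passed over the panel. The drawer and cup haven't moved. I'll back off and push about 20 mm lower.

>>> carry_out --series '[{"jaw": 0, "travel": [0, 0, -0.5], "twist": 0}, {"jaw": 0, "travel": [0.8, 0, 0], "twist": 0}, {"jaw": 0, "travel": [0.8, 0, 0], "twist": 0}, {"jaw": 0, "travel": [0.8, 0, 0], "twist": 0}, {"jaw": 0, "travel": [0, 0, 0], "twist": 0}, {"jaw": 0, "travel": [0, 0, 0.8], "twist": 0}, {"jaw": 0, "travel": [0, 0, 0.05], "twist": 0}, {"jaw": 0, "travel": [0, 0, 0], "twist": 0}]'

```text
time: 15.32
tool_pos: [0.4131, 0.0338, 0.0473]
tool_rot: [3.142, 0.0, -3.046]
contact_force: [1.1, -0.6, -0.3]
opening: 0.0008
```

>>> carry_out --series '[{"jaw": 0, "travel": [-0.3, 0, 0], "twist": 0}, {"jaw": 0, "travel": [-0.15, 0, 0], "twist": 0}, {"jaw": 0, "travel": [-0.1, 0, 0], "twist": 0}, {"jaw": 0, "travel": [-0.1, 0, 0], "twist": 0}, {"jaw": 0, "travel": [-0.1, 0, 0], "twist": 0}, {"jaw": 0, "travel": [-0.1, 0, 0], "twist": 0}]'

```text
time: 16.08
tool_pos: [0.4631, 0.0389, 0.0467]
tool_rot: [3.141, -0.0, -3.046]
contact_force: [-1.1, 0.5, 1.5]
opening: 0.0004
```

```bash
cat >chk.py <<'E'
from h import *
ks=cam("side"); now=robot.read_camera("side"); old=cv2.imread("pics/side0.png")
c=proj(ks,[.47,.04,.07])[0].astype(int); c[0]-=1
t=old[c[1]-18:c[1]+18,c[0]-10:c[0]+10]; r=cv2.matchTemplate(now[c[1]-50:c[1]+50,c[0]-40:c[0]+90],t,cv2.TM_CCOEFF_NORMED)
_,v,_,p=cv2.minMaxLoc(r); print("match",v,np.array(p)-[30,32], robot.observe()["tool_pos"])
print([(d["score"],d["xy"]) for d in robot.regions_of("side","cup") if d["xy"][1]<300])
E
python3 chk.py
```

```text
match 0.5449512004852295 [64 -8] [0.4641 0.0388 0.0468]
[(0.9, [334.2, 200.3])]
```

The cup moved with the drawer by about 18 mm, so the push works. Continuing.

>>> carry_out --series '[{"jaw": 0, "travel": [-0.1, 0, 0], "twist": 0}, {"jaw": 0, "travel": [-0.15, 0, 0], "twist": 0}, {"jaw": 0, "travel": [-0.15, 0, 0], "twist": 0}, {"jaw": 0, "travel": [-0.15, 0, 0], "twist": 0}, {"jaw": 0, "travel": [-0.15, 0, 0], "twist": 0}, {"jaw": 0, "travel": [-0.15, 0, 0], "twist": 0}, {"jaw": 0, "travel": [-0.15, 0, 0], "twist": 0}, {"jaw": 0, "travel": [-0.15, 0, 0], "twist": 0}]'

```text
time: 17.18
tool_pos: [0.5323, 0.0454, 0.0467]
tool_rot: [3.141, 0.0, -3.046]
contact_force: [-0.8, 2.0, -0.4]
opening: 0.0009
```

>>> carry_out --series '[{"jaw": 0, "travel": [-0.1, 0, 0], "twist": 0}, {"jaw": 0, "travel": [-0.05, 0, 0], "twist": 0}, {"jaw": 0, "travel": [-0.05, 0, 0], "twist": 0}, {"jaw": 0, "travel": [0, 0, 0], "twist": 0}]'

```text
time: 17.68
tool_pos: [0.5441, 0.0464, 0.0468]
tool_rot: [-3.141, 0.001, -3.046]
contact_force: [-0.4, -0.1, -0.1]
opening: 0.0003
```

>>> carry_out --series '[{"jaw": 0, "travel": [-0.06, 0, 0], "twist": 0}, {"jaw": 0, "travel": [-0.06, 0, 0], "twist": 0}, {"jaw": 0, "travel": [0, 0, 0], "twist": 0}]'

```text
time: 18.05
tool_pos: [0.5513, 0.0472, 0.0468]
tool_rot: [-3.142, 0.001, -3.046]
contact_force: [-1.4, -0.5, 0.8]
opening: 0.0004
```

>>> carry_out --series '[{"jaw": 0, "travel": [-0.05, 0, 0], "twist": 0}, {"jaw": 0, "travel": [-0.05, 0, 0], "twist": 0}, {"jaw": 0, "travel": [0, 0, 0], "twist": 0}]'

```text
time: 18.42
tool_pos: [0.5512, 0.0473, 0.0466]
tool_rot: [3.141, -0.012, -3.045]
contact_force: [-19.6, -3.8, 14.4]
opening: 0.0004
```

The motion stopped at x=0.551 with about 20 N, so the drawer is shut. Next I back off, lift, and go look at the dial.

>>> carry_out --series '[{"jaw": 0, "travel": [0.8, 0, 0], "twist": 0}, {"jaw": 0, "travel": [0, 0, -0.9], "twist": 0}, {"jaw": 60, "travel": [0, 0, -0.9], "twist": 0}, {"jaw": 60, "travel": [0, 0, -0.4], "twist": 0}, {"jaw": 60, "travel": [-0.6, -0.65, 0], "twist": 0}, {"jaw": 60, "travel": [-0.6, -0.65, 0], "twist": 0}, {"jaw": 60, "travel": [-0.6, -0.65, 0], "twist": 0}, {"jaw": 60, "travel": [-0.5, 0, 0], "twist": 0}]'

```text
time: 19.42
tool_pos: [0.659, -0.0634, 0.1783]
tool_rot: [-3.141, 0.001, -3.05]
contact_force: [0.1, 0.6, -0.0]
opening: 0.0536
```

```bash
python3 - <<'E'
from h import *
s=robot.observe(); print(s["tool_pos"],s["tool_rot"],s["opening"])
w=robot.read_camera("wrist"); k=cam("wrist",s)
for d in robot.regions_of("wrist","dial")[:2]:
    m=d["pixels"]; print(d["score"],d["xy"],m.sum(),atz(k,[np.argwhere(m).mean(0)[::-1]],.12))
A=cv2.resize(w[80:340,180:460],(560,520),interpolation=cv2.INTER_CUBIC)
sd=robot.read_camera("side"); B=cv2.resize(sd[150:250,295:345],(240,520))
cv2.imwrite("pics/i.png",np.hstack([A,B])); np.savez("w3.npz",p=s["tool_pos"],r=s["tool_rot"])
E
```

```text
[ 0.659  -0.0634  0.1783] [-3.1408  0.0006 -3.0496] 0.05361771043658005
0.74 [335.1, 201.6] 5198 [[ 0.659  -0.0544  0.12  ]]
```

View pics/i.png

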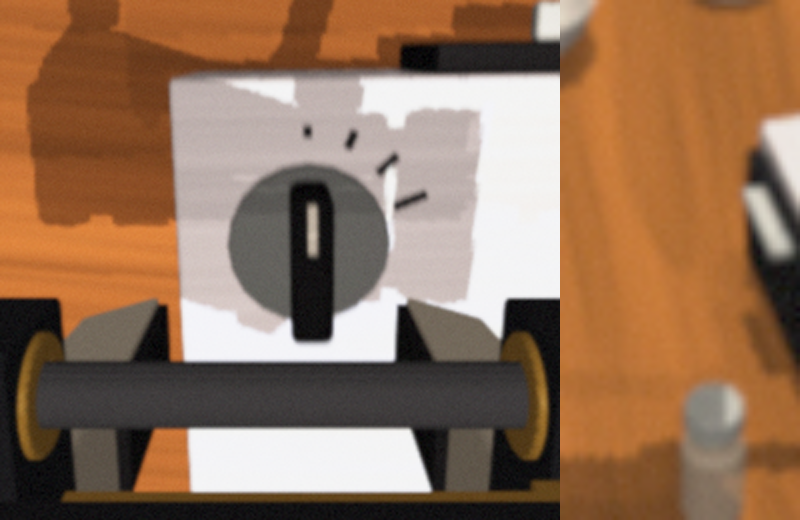

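```bash
python3 - <<'E'
from h import *
d=np.load("w3.npz"); k=cam("wrist",{"tool_pos":d["p"],"tool_rot":d["r"]})
px=lambda L:np.array(L)/2+[180,80]
print("disc",atz(k,px([[308.5,241],[228,241],[389,241],[308.5,164],[308.5,318]]),.115))
print("bar",atz(k,px([[311.5,183],[312,340],[311.7,262]]),.149))
print("panel outer/corner, base front corner",atz(k,px([[402,45]]),.094),atz(k,px([[172,80]]),.105))
print(robot.observe()["tool_pos"])
E
```

```text
disc [[ 0.6594 -0.0537  0.115 ]
 [ 0.6622 -0.083   0.115 ]
 [ 0.6567 -0.0243  0.115 ]
 [ 0.6312 -0.0566  0.115 ]
 [ 0.6894 -0.0506  0.115 ]]
bar [[ 0.6318 -0.0568  0.149 ]
 [ 0.6839 -0.0512  0.149 ]
 [ 0.6572 -0.0541  0.149 ]]
panel outer/corner, base front corner [[ 0.5871 -0.0255  0.094 ]] [[ 0.607 -0.108  0.105]]
[ 0.6581 -0.0603  0.1777]
```

>>> carry_out --series '[{"jaw": 60, "travel": [-0.02, 0.1, 0], "twist": 0}, {"jaw": 60, "travel": [0, 0, 0.6], "twist": 0}, {"jaw": 60, "travel": [0, 0, 0.5], "twist": 0}, {"jaw": 60, "travel": [0, 0, 0.3], "twist": 0}, {"jaw": 60, "travel": [0, 0, 0], "twist": 0}]'

```text
time: 20.2
tool_pos: [0.6566, -0.0531, 0.0938]
tool_rot: [3.141, -0.003, -3.045]
contact_force: [0.7, -0.5, 0.4]
opening: 0.0551
```

>>> carry_out --series '[{"jaw": 60, "travel": [-0.03, 0, 0], "twist": 0}, {"jaw": 0, "travel": [0, 0, 0], "twist": 0}, {"jaw": 0, "travel": [0, 0, 0], "twist": 0}, {"jaw": 0, "travel": [0, 0, 0], "twist": 0}, {"jaw": 0, "travel": [0, 0, 0], "twist": 0}, {"jaw": 0, "travel": [0, 0, 0], "twist": 0}, {"jaw": 0, "travel": [0, 0, 0], "twist": 0}]' --squeeze 45

```text
time: 21.08
tool_pos: [0.6599, -0.0538, 0.0947]
tool_rot: [3.141, 0.0, -3.046]
contact_force: [0.2, 0.6, 0.9]
opening: 0.0135
```

The bar is pinched: opening 13.5 mm on a 14 mm bar. Turning clockwise now.

>>> carry_out --series '[{"jaw": 0, "travel": [0, 0, 0], "twist": 0.8}, {"jaw": 0, "travel": [0, 0, 0], "twist": 0.8}, {"jaw": 0, "travel": [0, 0, 0], "twist": 0.8}, {"jaw": 0, "travel": [0, 0, 0], "twist": 0.8}, {"jaw": 0, "travel": [0, 0, 0], "twist": 0.8}, {"jaw": 0, "travel": [0, 0, 0], "twist": 0}]'

```text
time: 21.82
tool_pos: [0.6599, -0.0538, 0.0947]
tool_rot: [3.142, -0.0, 2.819]
contact_force: [0.7, 0.9, 0.4]
opening: 0.0136
```

>>> carry_out --series '[{"jaw": 0, "travel": [0, 0, 0], "twist": 0.8}, {"jaw": 0, "travel": [0, 0, 0], "twist": 0.8}, {"jaw": 0, "travel": [0, 0, 0], "twist": 0.8}, {"jaw": 0, "travel": [0, 0, 0], "twist": 0.8}, {"jaw": 0, "travel": [0, 0, 0], "twist": 0.8}, {"jaw": 0, "travel": [0, 0, 0], "twist": 0}]'

```text
time: 22.58
tool_pos: [0.6599, -0.0539, 0.0947]
tool_rot: [-3.142, -0.0, 2.402]
contact_force: [-1.0, -0.1, 1.1]
opening: 0.0134
```

>>> carry_out --series '[{"jaw": 0, "travel": [0, 0, 0], "twist": 0.8}, {"jaw": 0, "travel": [0, 0, 0], "twist": 0.8}, {"jaw": 0, "travel": [0, 0, 0], "twist": 0.8}, {"jaw": 0, "travel": [0, 0, 0], "twist": 0.8}, {"jaw": 0, "travel": [0, 0, 0], "twist": 0.8}, {"jaw": 0, "travel": [0, 0, 0], "twist": 0}]'

```text
time: 23.32
tool_pos: [0.6599, -0.0539, 0.0947]
tool_rot: [-3.141, -0.0, 1.984]
contact_force: [-1.2, -0.7, 0.5]
opening: 0.0135
```

```bash
python3 - <<'E'
from h import *
s=robot.observe(); print({q:np.round(s[q],3) for q in("time","tool_pos","tool_rot","contact_force","torque","opening")})
w=robot.read_camera("wrist"); sd=robot.read_camera("side"); tp=robot.read_camera("top")
k=cam("side"); print(proj(k,[.659,-.054,.149]))
cv2.imwrite("pics/j.png",np.hstack([cv2.resize(w[100:350,160:480],(460,360)),cv2.resize(sd[140:270,290:430],(330,306)) if 0 else cv2.resize(sd[140:270,290:430],(338,360),interpolation=cv2.INTER_CUBIC)]))
E
```

```text
{'time': np.float64(23.325), 'tool_pos': array([ 0.66 , -0.054,  0.095]), 'tool_rot': array([-3.141, -0.   ,  1.984]), 'contact_force': array([-1.152, -0.718,  0.471]), 'torque': array([-0.023,  0.128,  0.197]), 'opening': np.float64(0.014)}
[[377.3463 195.6754]]
```

View pics/j.png

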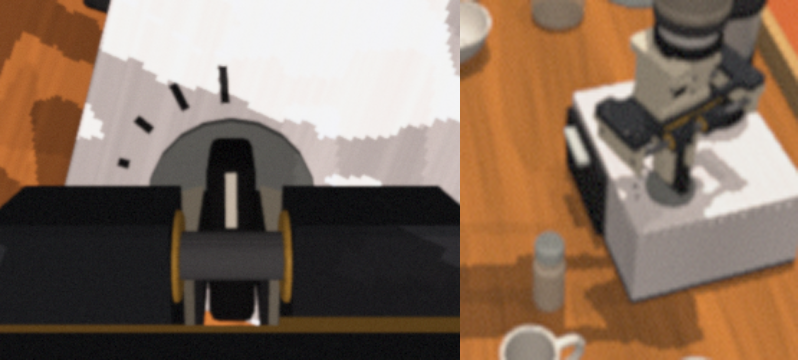

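The white line points at the longest (third) mark and the drawer is shut. I'll add a small margin and hand in.

>>> carry_out --series '[{"jaw": 0, "travel": [0, 0, 0], "twist": 0.15}, {"jaw": 0, "travel": [0, 0, 0], "twist": 0}, {"jaw": 0, "travel": [0, 0, 0], "twist": 0}, {"jaw": 0, "travel": [0, 0, 0], "twist": 0}]'

```text
time: 23.98
tool_pos: [0.6599, -0.0539, 0.0947]
tool_rot: [-3.142, -0.0, 1.965]
contact_force: [-1.4, -0.4, 1.4]
opening: 0.0136
```

```bash
python3 - <<'E'
from h import *
s=robot.observe(); print({q:np.round(s[q],3) for q in("time","tool_rot","contact_force","torque","opening")})
print(robot.hand_in())
E
```

```text
{'time': np.float64(23.975), 'tool_rot': array([-3.142, -0.   ,  1.965]), 'contact_force': array([-1.389, -0.368,  1.415]), 'torque': array([-0.161,  0.201,  0.2  ]), 'opening': np.float64(0.014)}
the job is handed in; nothing more can be done
None
```

I stood the steel cup upright in the drawer, released it and pushed the drawer shut. Then I turned the dial clockwise and handed in at 24.0 s with the fingers still holding it.

**Last checks**
- **Drawer:** the push stopped at about 20 N. In the wrist picture the panel's outer face measured about 12 mm ahead of the grinder front, which is the panel's own thickness.
- **Dial:** the hand turned 1.27 rad, past the third click at 1.2 and short of the 1.3 stop. In the picture taken just before the last 0.02 rad, the white line pointed at the last mark. At hand-in the measured torque was about 0.20 N m and the opening 13.6 mm on the 14 mm bar.
- **Cup:** it was seen upright in the drawer before the push and moved with it at the start. I could not see it once the drawer was shut.

**What disagreed**
- **First push missed:** it passed over the drawer panel without touching anything. The real fingertips looked about 30 mm above the reported TCP, so I pushed again about 20 mm lower.
- **Shallow cup grip:** for the same reason I probably held the cup only near its rim, but it stayed upright and was set down normally.
- **Bystanders:** I saw no sign of any moving, but I did not measure their positions again at the end.

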